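# Serve a golf ball from the counter's ball dispenser

## Task

A guest wants the golf ball, the larger of the two balls in the dispenser: push the silver tray along its runway until it is fully home under the spout of the lane that holds the golf ball, and only then press down that lane's paddle so that the gate lifts and the ball rolls into the tray, and let the paddle come back up. Do not lift the tray or touch the balls, and leave the other lane's paddle, its smaller ball and the other things on the counter as they are.

Things in the scene. Friction and masses are not known exactly. Their poses are not given: they have to be found in the camera images.
- dispenser: Fixed twin ball dispenser, wood and brass, two mirrored lanes; base 110 (x) x 470 (y) x 6 mm. Origin: centre of the base's underside on the counter. Its y runs along its length, +y to the left lane, x away from the robot. The tray's runway is the base's top between two low rails (16 mm above the counter) and the wooden blocks under the chutes, whose faces, the tray's stops, are 147 mm from the middle.
- spout_l (a point): Middle of the floor edge of the left (+y) lane's open spout, over the runway, 105 mm along y from the dispenser's middle, 57 mm above the counter. From it the chute, 50 mm wide inside, slopes up outwards; the ball waits about 0.16 m from the middle behind a brass gate plate that hangs from the rocker 135 mm from the middle.
- spout_r (a point): The same for the right (-y) lane.
- tray: Loose silver open tray, 90 (x) x 130 (y) mm, walls 36 mm high, 4 mm thick, about 0.35 kg, between the runway's rails, so that it slides only along the dispenser's y (2 mm play). Origin: centre of its underside. It starts near the middle; fully home against a lane's block its origin is 82 mm from the dispenser's middle and its end is under the spout.
- tray_fin (a point): Centre of the tray's fin, an upright plate on the outside of the tray's long wall on the robot's side: 33 mm (along the tray's x) by 8 mm (along y) by 40 mm high, from 22 to 62 mm above the tray's underside. Push its flat side, towards +y or -y of the dispenser; about 1 to 2 N moves the tray.
- golf_center (a point): Centre of the golf ball, 43 mm diameter, white, 46 g. At the start it is in either lane, left or right, behind the gate.
- jack_center (a point): Centre of the smaller ball, 30 mm diameter, white, in the other lane. It must stay there.
- paddle_l (a point): Centre of the top of the left (+y) lane's paddle, a brass plate 50 x 50 mm, the outer end of the lane's rocker; the inner end carries the gate. Up, it is 285 mm from the dispenser's middle, 128 mm above the counter. The axle is 70 mm nearer the middle, 124 mm up, between two posts 134 mm high and 72 mm apart inside. Pressed, the paddle swings down about the axle and tilts.
- paddle_r (a point): The same for the right (-y) lane's paddle.
- lever_l (a joint): Angle of the left rocker in rad: 0 paddle up, gate shut; grows as the paddle is pressed; 0.55 is its stop (paddle centre about 36 mm lower). The golf ball passes under the gate from about 0.42. A spring brings it back: about 4 N at the paddle's centre at 0, 8 N at the stop.
- lever_r (a joint): The same for the right rocker.
- bell: Brass desk bell, 84 mm across, 57 mm high, on the counter. Origin: centre of its underside. Leave alone.
- ashtray: Crystal ashtray, 108 mm across, 32 mm high. Origin: centre of its underside. Leave alone.
- pencil_box: Red lacquered pencil box, 62 x 202 x 42 mm, long along its y. Origin: centre of its underside. Leave alone.
- stamp: Rubber stamp with turned handle, 34 x 50 mm, 70 mm high. Origin: centre of its underside. Leave alone.
- card_stand: Wooden stand of cards, 50 x 100 mm, 47 mm high. Origin: centre of its underside. Leave alone.
- paperweight: Glass paperweight, 72 mm across, 38 mm high. Origin: centre of its underside. Leave alone.
Things that resemble listed ones, but are neither listed nor needed, are in the scene too. Of the things shaped like the tray, the silver one is meant.

How it is judged:
On the way, in this order (a step that is already met when the one before it is completed fails the run):
1. the tray is home under the golf ball's spout while both gates are shut and the golf ball still waits in its lane (((y of golf_center in the frame of dispenser above 0.12 m and y of tray in the frame of dispenser above 0.066 m) or (y of golf_center in the frame of dispenser below -0.12 m and y of tray in the frame of dispenser below -0.066 m)) and value of joint each of lever_l, lever_r below 0.1 rad), for 0.2 s.
2. the golf lane's paddle is pressed down, lifting its gate, with the tray home (((y of jack_center in the frame of dispenser below -0.12 m and y of tray in the frame of dispenser above 0.066 m and value of joint lever_l above 0.38 rad) or (y of jack_center in the frame of dispenser above 0.12 m and y of tray in the frame of dispenser below -0.066 m and value of joint lever_r above 0.38 rad))), for 0.1 s.
At the end, for the whole second after the job is handed in: The golf ball lies inside the tray on its floor; the tray stands flat on the runway, its centre more than 66 mm from the dispenser's middle on the golf ball's side (fully home is 82 mm); both paddles are up (under 0.06 rad); the small ball is still in its lane behind its gate (x of golf_center in the frame of tray between -0.043 and 0.043 m and y of golf_center in the frame of tray between -0.063 and 0.063 m and z of golf_center in the frame of tray between 0.01 and 0.04 m and ((y of jack_center in the frame of dispenser below -0.12 m and y of tray in the frame of dispenser above 0.066 m) or (y of jack_center in the frame of dispenser above 0.12 m and y of tray in the frame of dispenser below -0.066 m)) and height (world z) of jack_center above 0.06 m and value of joint each of lever_l, lever_r below 0.06 rad and angle between tray's own z axis and vertical below 0.08 rad and height (world z) of tray below 0.012 m); the robot touches nothing.
It fails at once if the small ball's paddle is pressed or the small ball leaves its lane ((y of jack_center in the frame of dispenser above 0.12 m and value of joint lever_l above 0.12 rad) or (y of jack_center in the frame of dispenser below -0.12 m and value of joint lever_r above 0.12 rad) or y of jack_center in the frame of dispenser between -0.12 and 0.12 m).
It fails at once if the tray is lifted or tipped (height (world z) of tray above 0.018 m or angle between tray's own z axis and vertical above 0.2 rad).
It fails at once if a ball is touched by the robot (contact force between any of golf, jack and the fingers above 0.3 N or contact force between any of golf, jack and the arm above 0.3 N).
It fails at once if the golf ball is lifted (height (world z) of golf_center above 0.115 m).
It fails at once if another thing on the counter is moved more than 25 mm or tipped (distance of any of bell, ashtray, pencil_box, stamp, card_stand, paperweight from where it was at the start of the episode above 0.025 m or angle between any of bell, ashtray, pencil_box, stamp, card_stand, paperweight's own z axis and vertical above 0.3 rad).
It also fails if it takes over 45 s, if anything falls off the work surface, if the arm or the gripper's body presses on something with over 40 N, if the wrist force passes 120 N, or if a joint passes its speed limit or range.

## Robot

A 7-joint arm with a two-finger parallel gripper is mounted at the origin on the work surface. World frame = base frame: x ahead of the robot, y to its left, z up, the work surface at z = 0. Lengths are in m, angles in rad, forces in N, time in s.
With the tool pointing down it reaches from about 0.425 to 1.025 m from the base axis. Payload 9.4 kg.
Tool frame: the origin (TCP) lies midway between the tips of the shut fingers; the grasp point (between the pads) lies 19 mm behind it; y points along the fingers, x is the direction in which the jaws open and shut, and the axes are right-handed (so a half turn about y gives the same grasp; the last joint's range is limited). The gripper opens to 85 mm and grips with 20 to 120 N. Pads are 22 mm wide; open, the fingers measure 114 mm over their backs; the gripper's body (76 mm by 85 mm) begins 54 mm behind the grasp point. The pads swing forward as they close: fully open they stand 13 mm farther back than shut.
Start: joints at [1.212, 0.599, -0.003, 1.599, 0.002, 0.943, -0.08], TCP at [0.202, -0.696, 0.231] pointing down, gripper open.
Joint ranges: [-2.57, 2.57], [-0.35, 1.97], [-1.29, 1.29], [0.11, 2.56], [-1.05, 4.19], [0.11, 1.86], [-2.63, 2.63]. Speed limits (rad/s): [2.22, 2.22, 3.01, 3.01, 3.14, 3.14, 3.14].

## Interface

Orientations are given as a 3x3 rotation matrix whose columns are the frame's x, y, z axes.
In Python, from cell import manip gives the robot as it stands.
- The arm moves only by the tool apply_moves, never from a script. Its argument "commands" is a list of rows, each a list of 7 numbers: the shift along the tool's x, y, z in m, then the turn, a rotation vector about the tool's x, y, z in degrees, then the finger opening in m, from 0 to 0.0854. In form: [[x, y, z, rx, ry, rz, jaw], ...]. A call has 1 to 5 rows; each row shifts and turns the commanded pose from where the row before left it, along the tool's axes as they then stand; what a row does not reach is not made up. A row lasts 1/12 s, in which the tool goes at most 41.7 mm and 7.16 degrees, less where a joint would pass 70% of its speed; a pose out of reach is approached as far as the arm can. A call with a gripper value outside its range is refused whole. The fingers move at their own pace and stop on an object; the grip force is fixed at half the most. Time passes only in rows, so rows that do not move let the fingers close. It gives the time, the measured TCP pose, the force and the opening at its end, in the units of the state.
- manip.state(): the state, without advancing time (a new reading comes with each control period).
- manip.capture(name): name is "side" or "top" or "wrist"; returns a dict with "pixels" (480x640x3 uint8, red, green, blue), "fx", "fy", "cx", "cy" (pixels), "rvec" (rotation vector, rad) and "tvec" (3), from world to camera coordinates, as OpenCV has them. Camera axes: x right, y down, z forward; pixel columns grow to the right and rows downward; lengths in m; the calibration is good to about 2 mm. A picture is of the moment at which its call begins. There is no depth.
- manip.finish_job(): hands the job in, once; it reports no verdict.
The state is a dict: "clock": time; "joints": joint angles; "qd": joint speeds; "joint_torque": joint torques, N m; "tool_pos": TCP position; "tool_rot": TCP orientation; "wrist_force": force on the tool from outside, world axes, zero at the start; "ft_torque": the same for the moment, N m; "finger_gap": finger opening in m.
Only numpy, scipy, OpenCV 4.12 (cv2) and the standard library are available. Lean on these libraries where they do the work, as an engineer would, in place of code of your own. Each camera call takes 0.05 s, during which the arm holds its last target. There are 200 camera calls.

## Working session

There is one attempt and no reset: what is moved stays moved. The work goes in short steps, Python scripts to look and compute and a tool call to move; the robot and the scene stay as the last step left them, time stands still between calls to the robot, and variables do not carry over. Pictures are saved under pics/ and viewed, about 8 in all and at most 12, crops included, and the job is handed in when it is done.

Besides the shell and the picture viewer there is one more tool, called after ">>>" as a command line: name --pt "numbers of a row" for each row, then --argument value for the rest. apply_moves: Moves the arm, as the interface text tells. Its arguments: {"type":"object","properties":{"commands":{"type":"array"}},"required":["commands"]}

```bash
mkdir -p pics; ls; cat > h.py <<'E'
import numpy as np, cv2
from cell import manip
def cap(n,name):
    c=manip.capture(n); np.save(f'pics/{name}.npy',c,allow_pickle=True)
    cv2.imwrite(f'pics/{name}.png',c['pixels'][:,:,::-1]); return c
def ld(name): return np.load(f'pics/{name}.npy',allow_pickle=True).item()
def ray(c,u,v):
    R=cv2.Rodrigues(np.array(c['rvec'],float))[0]; t=np.array(c['tvec'],float).ravel()
    d=R.T@np.array([(u-c['cx'])/c['fx'],(v-c['cy'])/c['fy'],1]); return -R.T@t,d
def onz(c,u,v,z):
    o,d=ray(c,u,v); return (o+d*(z-o[2])/d[2]).round(4)
def proj(c,p):
    R=cv2.Rodrigues(np.array(c['rvec'],float))[0]; q=R@np.array(p)+np.array(c['tvec'],float).ravel()
    return (q[0]/q[2]*c['fx']+c['cx']).round(1),(q[1]/q[2]*c['fy']+c['cy']).round(1)
E
python3 - <<'E'
from h import *
for n in('top','side'):
    c=cap(n,n+'0'); print(n,ray(c,320,240)[0])
s=manip.state(); print(s)
E
```

```text
pics
top [ 0.41712126 -0.01422329  1.45698316]
side [-0.1293712   0.72732459  0.73771648]
{'clock': 0.1, 'joints': array([ 1.21228617,  0.60006786, -0.00255674,  1.60003494,  0.00176899,
        0.94288163, -0.07979662]), 'qd': array([ 0.00067503, -0.00200456,  0.00202737, -0.00274372,  0.00014491,
        0.0003866 ,  0.00016793]), 'joint_torque': array([ 5.30403733e-03, -7.77991104e+01,  1.56973332e+00, -2.58626407e+01,
        1.25965991e-02,  5.49707038e-03, -3.07320488e-05]), 'tool_pos': array([ 0.20150992, -0.69600755,  0.23049201]), 'tool_rot': array([[ 2.78147023e-01, -4.78858005e-04,  9.60538393e-01],
       [-9.60537512e-01,  1.30444402e-03,  2.78147418e-01],
       [-1.38616168e-03, -9.99999035e-01, -9.71338544e-05]]), 'wrist_force': array([0.31796196, 0.0047961 , 0.19124398]), 'ft_torque': array([ 0.01098968, -0.02159723,  0.01436872]), 'finger_gap': 0.08555015483490883}
```

View pics/top0.png

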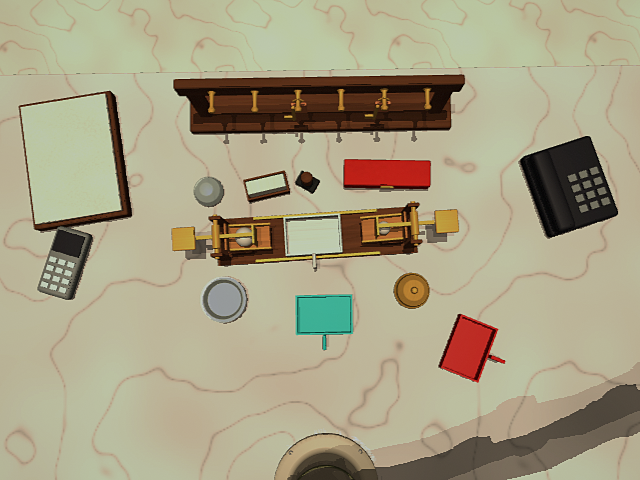

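View pics/side0.png

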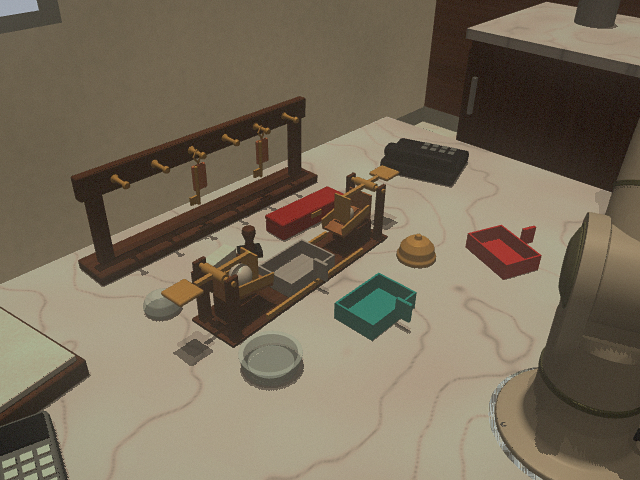

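Top: silver tray at (313,236) with its fin at (314,262), between the rails of the dispenser; teal (324,314) and red (469,348) trays are decoys. Balls are at (243,238) left and (383,229) right. I'll enlarge to confirm the balls and fin, and measure the paddles.

```bash
python3 - <<'E'
from h import *
c=ld('top0'); s=ld('side0')
a=cv2.resize(c['pixels'][195:275,165:465],None,fx=2.66,fy=2.66,interpolation=cv2.INTER_CUBIC)
b=cv2.resize(s['pixels'][170:340,160:400],(508,360),interpolation=cv2.INTER_CUBIC)
im=np.zeros((213+362,800,3),np.uint8); im[:a.shape[0],:a.shape[1]]=a[:213]; im[213:573,:508]=b
cv2.imwrite('pics/crop.png',im[:,:,::-1])
h=cv2.cvtColor(c['pixels'],cv2.COLOR_RGB2HSV)
m=cv2.inRange(h,(15,110,120),(30,255,255))
P=[]
for x0,x1 in((165,200),(432,465)):
    mm=np.zeros_like(m); mm[200:260,x0:x1]=m[200:260,x0:x1]
    k=cv2.morphologyEx(mm,cv2.MORPH_OPEN,np.ones((11,11)))
    v,u=np.nonzero(k); p=onz(c,u.mean(),v.mean(),.128); P.append(p); print('paddle',u.mean(),v.mean(),len(u),p)
L,R=P; mid=(L+R)/2; e=(L-R)/np.linalg.norm(L-R); print('mid',mid,'len',np.linalg.norm(L-R),'yaw',np.degrees(np.arctan2(-e[0],e[1])))
print('fin',onz(c,314,262,.068))
for u,v in((225,300),(324,314),(412,290)): print(onz(c,u,v,.03))
E
```

```text
paddle 182.7834008097166 238.66396761133603 494 [0.5577 0.2995 0.128 ]
paddle 446.1465346534653 220.78415841584157 505 [ 0.5872 -0.2688  0.128 ]
mid [0.57245 0.01535 0.128  ] len 0.5690651456555743 yaw 2.9715111813215738
fin [0.5066 0.019  0.068 ]
[0.4251 0.2252 0.03  ]
[ 0.3895 -0.0012  0.03  ]
[ 0.441 -0.204  0.03 ]
```

View pics/crop.png

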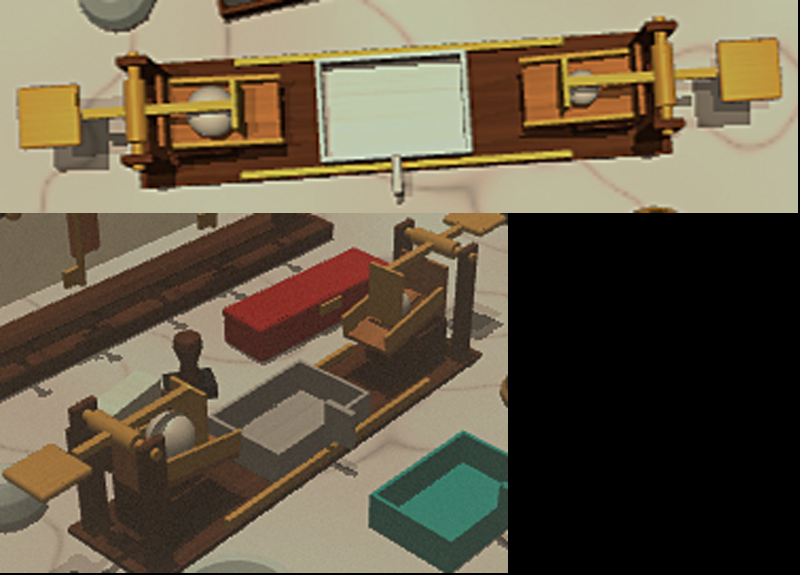

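Golf ball is in the left (+y) lane: crop diameter about 45 px against about 33 px on the right. The silver tray with its fin is between the rails. I'll shut the jaws and turn into line with the dispenser, then go to the fin's -y side.

>>> apply_moves --pt "0 0 0 0 6.6 0 0" --pt "0 0 0 0 6.6 0 0" --pt "-0.036 0 0.0186 0 0 0 0" --pt "-0.036 0 0.0186 0 0 0 0" --pt "-0.036 0 0.0186 0 0 0 0"

```text
clock: 0.52
tool_pos: [0.2517, -0.5842, 0.2304]
tool_rot: [[0.05, -0.001, 0.999], [-0.999, 0.001, 0.05], [-0.001, -1.0, -0.001]]
wrist_force: [1.6, -0.5, -0.1]
finger_gap: 0.0256
```

>>> apply_moves --pt "-0.036 0 0.0186 0 0 0 0" --pt "-0.036 0 0.0186 0 0 0 0" --pt "-0.036 0 0.0186 0 0 0 0" --pt "-0.036 0 0.0186 0 0 0 0" --pt "-0.036 0 0.0186 0 0 0 0"

```text
clock: 0.93
tool_pos: [0.3357, -0.3992, 0.2311]
tool_rot: [[0.051, -0.0, 0.999], [-0.999, 0.0, 0.051], [-0.0, -1.0, -0.0]]
wrist_force: [-0.1, -0.2, -1.4]
finger_gap: 0.0001
```

>>> apply_moves --pt "-0.036 0 0.0186 0 0 0 0" --pt "-0.036 0 0.0186 0 0 0 0" --pt "-0.036 0 0.0186 0 0 0 0" --pt "-0.036 0 0.0186 0 0 0 0" --pt "-0.036 0 0.0186 0 0 0 0"

```text
clock: 1.35
tool_pos: [0.4193, -0.2147, 0.2313]
tool_rot: [[0.051, -0.0, 0.999], [-0.999, -0.0, 0.051], [-0.0, -1.0, -0.0]]
wrist_force: [0.1, -0.1, -0.6]
finger_gap: 0.0001
```

>>> apply_moves --pt "-0.036 0 0.0186 0 0 0 0" --pt "-0.036 0 0.0186 0 0 0 0" --pt "-0.036 0 0.0186 0 0 0 0" --pt "0 0 0 0 0 0 0" --pt "0 0 0 0 0 0 0"

```text
clock: 1.77
tool_pos: [0.47, -0.1034, 0.231]
tool_rot: [[0.057, -0.0, 0.998], [-0.998, 0.001, 0.057], [-0.001, -1.0, -0.0]]
wrist_force: [-0.0, -0.2, -0.3]
finger_gap: -0.0002
```

>>> apply_moves --pt "-0.034 0 0.0185 0 0 0 0" --pt "-0.034 0 0.0185 0 0 0 0" --pt "0 0.04 0 0 0 0 0" --pt "0 0.04 0 0 0 0 0" --pt "0 0.04 0 0 0 0 0"

```text
clock: 2.18
tool_pos: [0.5029, -0.037, 0.1105]
tool_rot: [[0.051, 0.002, 0.999], [-0.999, -0.0, 0.051], [0.001, -1.0, 0.002]]
wrist_force: [1.0, -1.0, -1.3]
finger_gap: 0.0
```

```bash
python3 - <<'E'
from h import *
w=cap('wrist','w1'); t=cap('top','t1'); s=cap('side','s1')
S=manip.state(); print(S['tool_pos'],proj(t,S['tool_pos']))
im=np.zeros((600,800,3),np.uint8)
im[:300,:400]=cv2.resize(w['pixels'],(400,300)); im[:300,400:]=cv2.resize(s['pixels'][170:350,180:420],(400,300)); im[300:,:]=cv2.resize(t['pixels'][150:300,210:410],(800,600))[150:450]
cv2.imwrite('pics/c1.png',im[:,:,::-1])
E
```

```text
[ 0.50045706 -0.03739084  0.10923371] (np.float64(339.5), np.float64(263.2))
```

View pics/c1.png

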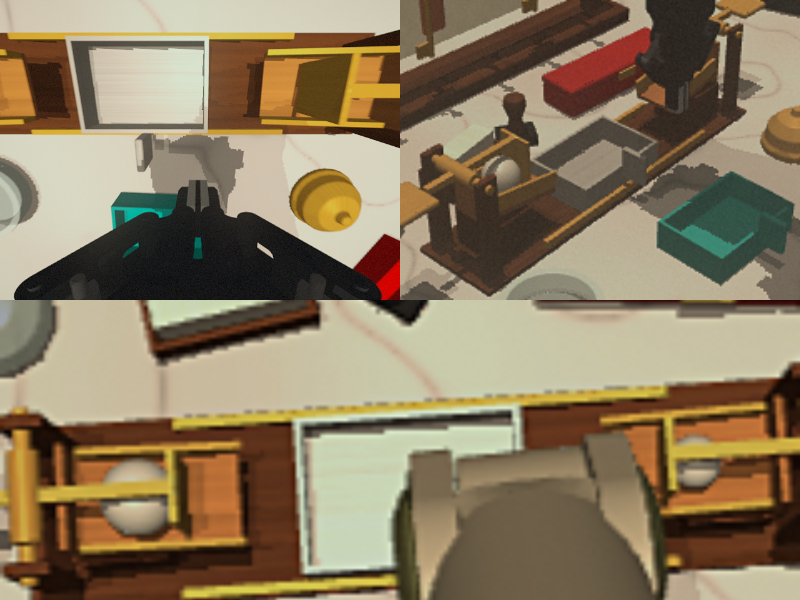

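```bash
python3 - <<'E'
from h import *
w=ld('w1')
for u,v in((145,139),(147,163),(135,152),(153,147)): print(onz(w,u*1.6,v*1.6,.068))
S=manip.state();print(S['tool_pos'],proj(w,S['tool_pos'])); print('tray',[onz(w,u*1.6,v*1.6,.042) for u,v in((66,39),(208,37),(80,130),(207,131))])
E
```

```text
[0.529  0.0129 0.068 ]
[0.5055 0.0116 0.068 ]
[0.5159 0.0226 0.068 ]
[0.5216 0.0057 0.068 ]
[ 0.50045706 -0.03739084  0.10923371] (np.float64(317.5), np.float64(306.2))
tray [array([0.6121, 0.0885, 0.042 ]), array([ 0.6203, -0.0401,  0.042 ]), array([0.528 , 0.0859, 0.042 ]), array([ 0.5335, -0.0448,  0.042 ])]
```

>>> apply_moves --pt "0 0.03 0.004 0 0 0 0" --pt "0 0.03 0 0 0 0 0" --pt "-0.01 0 0 0 0 0 0" --pt "-0.01 0 0 0 0 0 0" --pt "0 0 0 0 0 0 0"

```text
clock: 2.75
tool_pos: [0.5065, -0.0136, 0.0537]
tool_rot: [[0.053, 0.002, 0.999], [-0.999, 0.001, 0.053], [-0.001, -1.0, 0.002]]
wrist_force: [0.1, 0.4, 0.8]
finger_gap: 0.0001
```

>>> apply_moves --pt "-0.008 0 0 0 0 0 0" --pt "-0.008 0 0 0 0 0 0" --pt "-0.008 0 0 0 0 0 0" --pt "-0.008 0 0 0 0 0 0" --pt "-0.008 0 0 0 0 0 0"

```text
clock: 3.17
tool_pos: [0.5038, 0.0246, 0.0518]
tool_rot: [[0.051, 0.001, 0.999], [-0.999, -0.0, 0.051], [0.0, -1.0, 0.001]]
wrist_force: [0.0, -2.9, 1.4]
finger_gap: 0.0003
```

Pushing with about 3 N; on towards y of about 0.075.

>>> apply_moves --pt "-0.008 0 0 0 0 0 0" --pt "-0.008 0 0 0 0 0 0" --pt "-0.008 0 0 0 0 0 0" --pt "-0.006 0 0 0 0 0 0" --pt "-0.006 0 0 0 0 0 0"

```text
clock: 3.58
tool_pos: [0.5015, 0.0607, 0.0511]
tool_rot: [[0.052, -0.0, 0.999], [-0.999, -0.0, 0.052], [0.0, -1.0, -0.0]]
wrist_force: [0.9, -2.9, 2.0]
finger_gap: 0.0
```

>>> apply_moves --pt "-0.004 0 0 0 0 0 0" --pt "-0.004 0 0 0 0 0 0" --pt "-0.003 0 0 0 0 0 0" --pt "0 0 0 0 0 0 0" --pt "0 0 0 0 0 0 0"

```text
clock: 4.0
tool_pos: [0.5011, 0.0715, 0.0512]
tool_rot: [[0.052, -0.0, 0.999], [-0.999, 0.0, 0.052], [-0.0, -1.0, -0.0]]
wrist_force: [0.0, -1.4, -0.0]
finger_gap: -0.0001
```

>>> apply_moves --pt "-0.003 0 0 0 0 0 0" --pt "-0.003 0 0 0 0 0 0" --pt "-0.002 0 0 0 0 0 0" --pt "0 0 0 0 0 0 0" --pt "0 0 0 0 0 0 0"

```text
clock: 4.42
tool_pos: [0.5007, 0.0763, 0.0513]
tool_rot: [[0.048, -0.0, 0.999], [-0.999, -0.003, 0.048], [0.003, -1.0, -0.001]]
wrist_force: [0.8, -11.7, 1.5]
finger_gap: -0.0001
```

Stop felt (12 N). Back off, lift, go above the left paddle.

>>> apply_moves --pt "0.01 0 0 0 0 0 0" --pt "0.01 0 0 0 0 0 0" --pt "0 -0.04 0 0 0 0 0" --pt "0 -0.04 0 0 0 0 0" --pt "0 -0.04 0 0 0 0 0"

```text
clock: 4.83
tool_pos: [0.501, 0.0584, 0.1719]
tool_rot: [[0.051, -0.003, 0.999], [-0.999, -0.0, 0.051], [0.0, -1.0, -0.003]]
wrist_force: [0.9, 0.3, -0.2]
finger_gap: -0.0001
```

>>> apply_moves --pt "0 -0.03 0 0 0 0 0" --pt "0 -0.03 0 0 0 0 0" --pt "-0.04 0 0.0115 0 0 0 0" --pt "-0.04 0 0.0115 0 0 0 0" --pt "-0.04 0 0.0115 0 0 0 0"

```text
clock: 5.25
tool_pos: [0.5307, 0.1812, 0.2325]
tool_rot: [[0.049, 0.002, 0.999], [-0.999, 0.001, 0.049], [-0.001, -1.0, 0.002]]
wrist_force: [0.1, 0.7, -0.5]
finger_gap: -0.0002
```

>>> apply_moves --pt "-0.04 0 0.0115 0 0 0 0" --pt "-0.04 0 0.0115 0 0 0 0" --pt "-0.04 0 0.0115 0 0 0 0" --pt "0 0 0 0 0 0 0" --pt "0 0 0 0 0 0 0"

```text
clock: 5.67
tool_pos: [0.5578, 0.3048, 0.2305]
tool_rot: [[0.056, -0.001, 0.998], [-0.998, 0.001, 0.056], [-0.001, -1.0, -0.001]]
wrist_force: [-0.1, -0.5, -0.5]
finger_gap: 0.0001
```

```bash
python3 - <<'E'
from h import *
w=cap('wrist','w2'); t=cap('top','t2'); s=cap('side','s2')
S=manip.state(); print(S['tool_pos'],proj(w,S['tool_pos']),proj(w,[.5577,.2995,.128]))
im=np.zeros((600,800,3),np.uint8)
im[:300,:400]=cv2.resize(w['pixels'],(400,300)); im[:300,400:]=cv2.resize(s['pixels'][170:350,180:420],(400,300)); im[300:,:]=cv2.resize(t['pixels'][150:300,160:360],(800,600))[150:450]
cv2.imwrite('pics/c2.png',im[:,:,::-1])
E
```

```text
[0.55830242 0.30029941 0.23105225] (np.float64(326.5), np.float64(303.1)) (np.float64(323.7), np.float64(238.6))
```

View pics/c2.png

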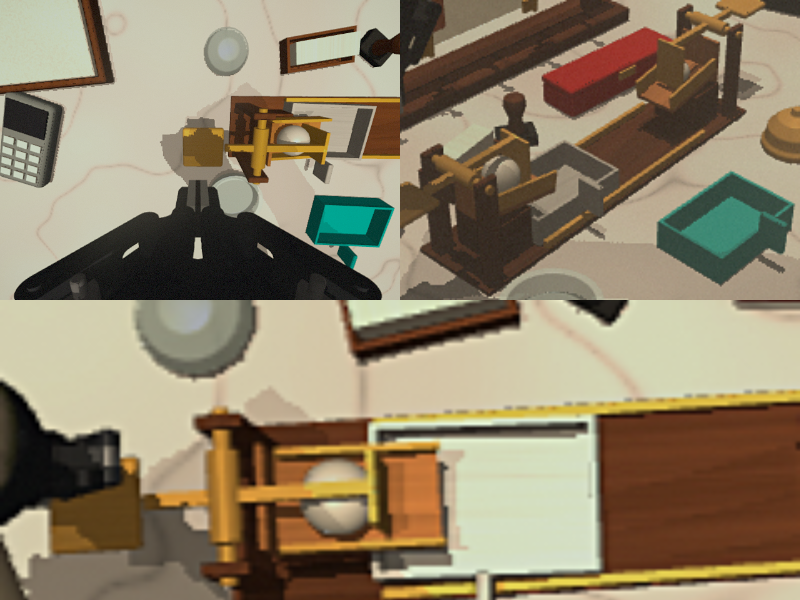

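The tray sits home under the left spout (tray spans x 370–600 in the top crop, spout edge at 443). The predicted paddle point (202,149) in the wrist view falls on the paddle. Pressing down.

>>> apply_moves --pt "0 0.04 0 0 0 0 0" --pt "0 0.04 0 0 0 0 0" --pt "0 0.012 0 0 0 0 0" --pt "0 0 0 0 0 0 0" --pt "0 0.012 0 0 0 0 0"

```text
clock: 6.23
tool_pos: [0.5598, 0.3019, 0.1293]
tool_rot: [[0.05, 0.002, 0.999], [-0.999, 0.001, 0.05], [-0.001, -1.0, 0.002]]
wrist_force: [0.9, 1.1, 0.1]
finger_gap: -0.0
```

>>> apply_moves --pt "0 0.01 0 0 0 0 0" --pt "0 0.008 0 0 0 0 0" --pt "0 0.006 0 0 0 0 0" --pt "0 0.004 0 0 0 0 0" --pt "0 0 0 0 0 0 0"

```text
clock: 6.65
tool_pos: [0.5596, 0.3022, 0.1001]
tool_rot: [[0.051, 0.002, 0.999], [-0.999, 0.001, 0.051], [-0.001, -1.0, 0.002]]
wrist_force: [0.2, -1.8, 4.0]
finger_gap: 0.0004
```

```bash
python3 - <<'E'
from h import *
s=cap('side','s3');t=cap('top','t3')
S=manip.state(); print(S['tool_pos'],S['wrist_force'])
im=np.zeros((600,800,3),np.uint8)
im[:300,:400]=cv2.resize(s['pixels'][210:360,150:350],(400,300)); im[300:,:]=cv2.resize(t['pixels'][150:300,160:360],(800,600))[150:450]
cv2.imwrite('pics/c3.png',im[:,:,::-1])
E
```

```text
[0.55938348 0.30242379 0.1003018 ] [ 0.94887442 -0.26430399  1.57899313]
```

View pics/c3.png

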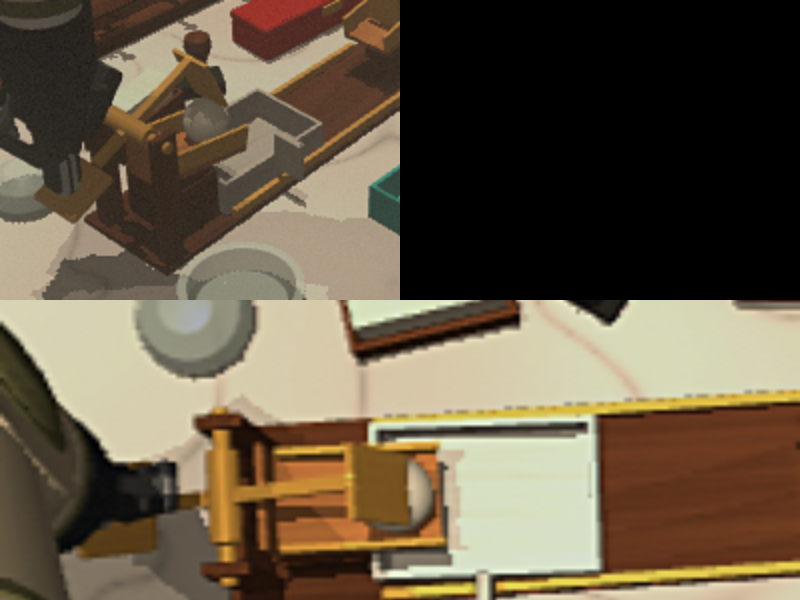

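The gate is up and the ball is rolling out of the chute. I'll press 4 mm more and hold, so the angle threshold is met for long enough.

>>> apply_moves --pt "0 0.004 0 0 0 0 0" --pt "0 0 0 0 0 0 0" --pt "0 0 0 0 0 0 0" --pt "0 0 0 0 0 0 0" --pt "0 0 0 0 0 0 0"

```text
clock: 7.17
tool_pos: [0.5594, 0.3028, 0.0966]
tool_rot: [[0.051, 0.002, 0.999], [-0.999, 0.002, 0.051], [-0.001, -1.0, 0.003]]
wrist_force: [0.4, -1.0, 8.0]
finger_gap: 0.0002
```

>>> apply_moves --pt "0 0 0 0 0 0 0" --pt "0 0 0 0 0 0 0" --pt "0 0 0 0 0 0 0" --pt "0 0 0 0 0 0 0" --pt "0 0 0 0 0 0 0"

```text
clock: 7.58
tool_pos: [0.5594, 0.3028, 0.0967]
tool_rot: [[0.051, 0.003, 0.999], [-0.999, 0.002, 0.051], [-0.001, -1.0, 0.003]]
wrist_force: [0.8, -0.7, 7.7]
finger_gap: 0.0
```

```bash
python3 - <<'E'
from h import *
s=cap('side','s4');t=cap('top','t4')
S=manip.state(); print(S['tool_pos'],S['wrist_force'])
im=np.zeros((600,800,3),np.uint8)
im[:300,:400]=cv2.resize(s['pixels'][210:360,150:350],(400,300)); im[300:,:]=cv2.resize(t['pixels'][150:300,160:360],(800,600))[150:450]
cv2.imwrite('pics/c4.png',im[:,:,::-1])
E
```

```text
[0.55940981 0.30276909 0.09665615] [ 0.35324123 -0.66499996  7.55220833]
```

View pics/c4.png

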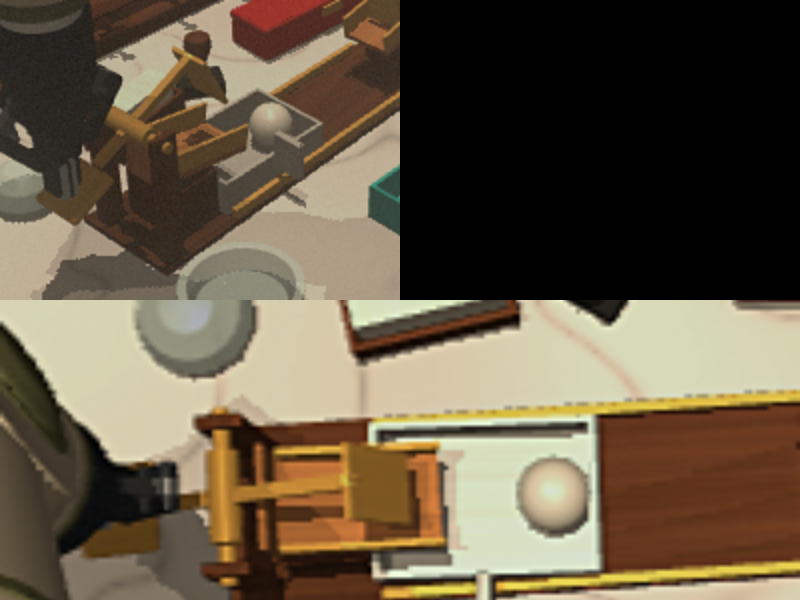

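Ball is in the tray (top crop 553,495). A little deeper for margin, then release and rise.

>>> apply_moves --pt "0 0.003 0 0 0 0 0" --pt "0 0 0 0 0 0 0" --pt "0 0 0 0 0 0 0" --pt "0 0 0 0 0 0 0" --pt "0 -0.008 0 0 0 0 0"

```text
clock: 8.1
tool_pos: [0.559, 0.3038, 0.1007]
tool_rot: [[0.052, 0.002, 0.999], [-0.999, 0.002, 0.052], [-0.002, -1.0, 0.002]]
wrist_force: [0.1, 7.1, 3.6]
finger_gap: 0.0001
```

>>> apply_moves --pt "0 -0.01 0 0 0 0 0" --pt "0 -0.01 0 0 0 0 0" --pt "0 -0.015 0 0 0 0 0" --pt "0 -0.035 0 0 0 0 0" --pt "0 -0.035 0 0 0 0 0"

```text
clock: 8.52
tool_pos: [0.5573, 0.3016, 0.2059]
tool_rot: [[0.052, -0.003, 0.999], [-0.999, -0.002, 0.052], [0.002, -1.0, -0.003]]
wrist_force: [0.5, 0.5, -0.5]
finger_gap: -0.0001
```

>>> apply_moves --pt "0 -0.03 0 0 0 0 0" --pt "-0.03 0 -0.02 0 0 0 0" --pt "-0.03 0 -0.02 0 0 0 0" --pt "0 0 0 0 0 0 0" --pt "0 0 0 0 0 0 0"

```text
clock: 8.93
tool_pos: [0.5133, 0.3622, 0.2359]
tool_rot: [[0.056, -0.001, 0.998], [-0.998, 0.001, 0.056], [-0.001, -1.0, -0.001]]
wrist_force: [0.3, -1.1, -0.6]
finger_gap: 0.0
```

```bash
python3 - <<'E'
from h import *
s=cap('side','s5');t=cap('top','t5')
S=manip.state(); print(S['tool_pos'],S['wrist_force'])
im=np.zeros((600,800,3),np.uint8)
im[:300,:400]=cv2.resize(s['pixels'][210:360,150:350],(400,300)); im[:300,400:]=cv2.resize(s['pixels'],(400,300)); im[300:,:]=cv2.resize(t['pixels'][150:300,160:360],(800,600))[150:450]
cv2.imwrite('pics/c5.png',im[:,:,::-1])
mid=np.array([.57245,.01535]); e=np.array([-.0518,.9987])
for u in(370,600):
    p=onz(t,160+u/4,150+(500-300+150)/4,.042)[:2]; print('tray edge y_disp',(p-mid)@e)
E
```

```text
[0.51532478 0.35948889 0.23547798] [ 0.1045386  -0.15343323 -0.28296908]
tray edge y_disp 0.144654755
tray edge y_disp 0.013035005
```

View pics/c5.png

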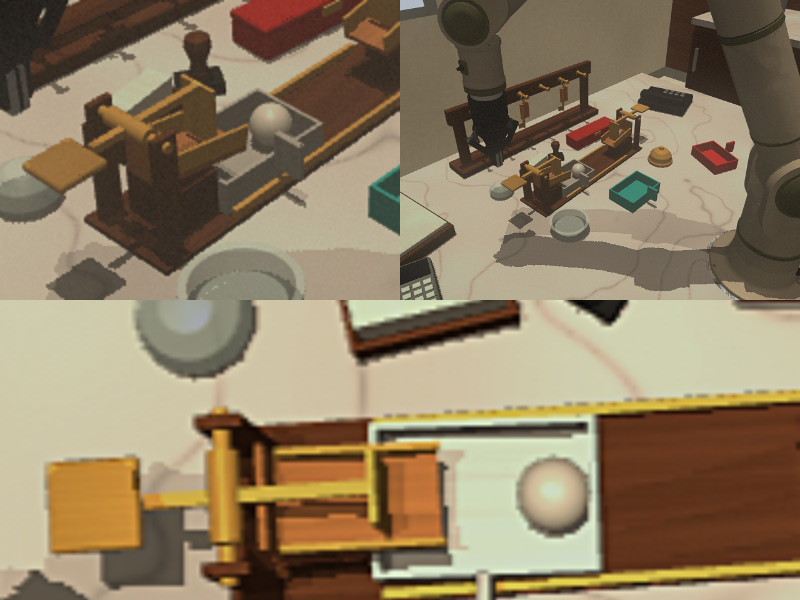

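Paddle is up, gate shut, ball at (553,495) in the tray, tray centre about 79 mm from the middle, arm clear.

```bash
python3 -c "
from cell import manip
print(manip.finish_job())"
```

```text
the job is handed in; nothing more can be done
None
```

The golf ball is in the silver tray, and I've handed the job in; no verdict came back. The golf ball was in the left (+y) lane, so I pushed the tray there by its fin until it met the stop at about 12 N. I then pressed the left paddle until the gate lifted and the ball rolled out, and let it back up.

The last pictures show:
- **Tray:** it stands under the left spout with its centre about 79 mm from the dispenser's middle, against 66 mm needed.
- **Paddle and arm:** the left paddle is back up with its gate shut. The arm stands clear, with wrist force near zero.
- **Other things:** nothing else on the counter appeared moved. I never went near the right lane, but its small ball was not checked in a close-up after the press.

I could not read the lever angle. I judged it from about 31 mm of press and from the ball passing under the gate. No check failed or disagreed.

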